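Put the lapping disc back in its cassette

TASK

Take the large solid lapping disc (not the ring of the same size, not the small disc) off its cushion and slide it flat, through the open front that faces the robot, into the middle slot of the disc cassette, until it is fully home against the rear stops. Let go of it there and leave the disc that already lies in the bottom slot where it is.

Things in the scene. Friction and masses are not known exactly. Their poses are not given: they have to be found in the camera images.
- lap_center (a point): Centre (half-way up) of the disc to put away: solid steel, 62 mm across, 6 mm thick, 0.14 kg, z up. It lies centred on a fixed black rubber cushion 24 mm high, 42 mm across, so the rim overhangs and can be pinched across the diameter from above. Two like cushions carry an unwanted steel ring (62 mm) and a small disc (44 mm); which is where varies.
- slot_mid (a point): Centre of the disc when fully home in the middle slot. x points level into the slot from its open front, y across, z up. Ledges 4 mm thick, tops 31 and 3 mm below and 25 mm above this point, stick in from the side walls, from y = +-38 to +-20 mm, starting at x = -36 mm; so the disc can slide in 0 to 18 mm above its ledges. Rear stops at |y| = 20 to 38 mm, x = +24 mm.
- cassette: Fixed aluminium cassette, 80 x 90 x 90 mm, three slots; place, heading, height vary. Axes as the middle slot's, origin under its base plate, 57 mm below that slot's point. Walls x = -36 to +40 mm, tops at z = 90 mm, base top z = 6 mm. A 40 mm lane between the ledges is open at front, rear and top, so fingers fore and aft of the disc slide along it and lift out. Middle and top slots are empty.
- stored_center (a point): Centre of the identical loose disc (62 x 6 mm) already in the bottom slot, 28 mm below the middle one. To be left where it is.
Mind the look-alikes: they are no part of the job. Leave any orange or yellow look-alike of the part that bears lap_center alone.

How it is judged:
At the end, for the whole second after the job is handed in: The lapping disc lies flat (within 8.5 degrees) and at rest on the ledges of the middle slot, its centre within 12 mm of the home point along and across the slot and within 6 mm of it in height (x of lap_center in the frame of slot_mid between -0.012 and 0.012 m and y of lap_center in the frame of slot_mid between -0.012 and 0.012 m and z of lap_center in the frame of slot_mid between -0.006 and 0.006 m and angle between lap_center's own z axis and vertical below 0.15 rad and linear speed of lap below 0.02 m/s); the robot touches nothing.
It fails at once if the disc stored in the bottom slot is shifted by more than 15 mm (distance of stored_center from where it was at the start of the episode above 0.015 m).
It also fails if it takes over 38 s, if anything falls off the work surface, if the arm or the gripper's body presses on something with over 40 N, if the wrist force passes 120 N, or if a joint passes its speed limit or range.

ROBOT

A 6-joint arm with a two-finger parallel gripper is mounted at the origin on the work surface. World frame = base frame: x ahead of the robot, y to its left, z up, the work surface at z = 0. Lengths are in m, angles in rad, forces in N, time in s.
With the tool pointing down it reaches from about 0.3 to 0.875 m from the base axis. Payload 6.4 kg.
Tool frame: the origin (TCP) lies midway between the tips of the shut fingers; the grasp point (between the pads) lies 19 mm behind it; z points along the fingers, y is the direction in which the jaws open and shut (so a half turn about z gives the same grasp; the last joint's range is limited). The gripper opens to 85 mm and grips with 20 to 120 N. Pads are 22 mm wide; open, the fingers measure 114 mm over their backs; the gripper's body (76 mm by 85 mm) begins 54 mm behind the grasp point. The pads swing forward as they close: fully open they stand 13 mm farther back than shut.
Start: joints at [-1.514, 0.181, 1.607, -0, 1.354, -0.206], TCP at [0.149, -0.555, 0.231] pointing down, gripper open.
Joint ranges: [-2.99, 2.99], [-0.89, 2.07], [0.3, 2.58], [-1.14, 4.28], [0, 2.63], [-3.12, 3.12]. Speed limits (rad/s): [2.57, 2.57, 3.01, 3.14, 3.14, 3.14].

INTERFACE

Orientations are given as a unit quaternion [w, x, y, z].
In Python, from bench import ctrl gives the robot as it stands.
- The arm moves only by the tool apply_moves, never from a script. Its argument "plan" is a list of rows, each an object with "translation": the shift along the tool's x, y, z in m, a list of three; "angular": the turn, a rotation vector about the tool's x, y, z in rad, a list of three; "hand": the finger opening in m, from 0 to 0.0854. In form: [{"translation": [x, y, z], "angular": [rx, ry, rz], "hand": hand}, ...]. A call has 1 to 10 rows; each row shifts and turns the commanded pose from where the row before left it, along the tool's axes as they then stand; what a row does not reach is not made up. A row lasts 1/8 s, in which the tool goes at most 62.5 mm and 10.7 degrees, less where a joint would pass 70% of its speed; a pose out of reach is approached as far as the arm can. A call with a gripper value outside its range is refused whole. The fingers move at their own pace and stop on an object; the grip force is fixed at half the most. Time passes only in rows, so rows that do not move let the fingers close. It gives the time, the measured TCP pose, the force and the opening at its end, in the units of the state.
- ctrl.get_obs(): the state, without advancing time (a new reading comes with each control period).
- ctrl.camera(name): name is "side" or "top"; returns a dict with "img" (480x640x3 uint8, red, green, blue), "K" (3x3 intrinsics, pixels), "eye" and "orientation" of the camera in the world. Camera axes: x right, y up, looking along -z (the intrinsics and any distortion apply to the point x, -y, -z); pixel columns grow to the right and rows downward; lengths in m; the calibration is good to about 2 mm. A picture is of the moment at which its call begins. There is no depth.
- ctrl.hand_in(): hands the job in, once; it reports no verdict.
The state is a dict: "time_s": time; "q": joint angles; "dq": joint speeds; "joint_efforts": joint torques, N m; "eef_pos": TCP position; "eef_rot": TCP orientation; "wrist_force": force on the tool from outside, world axes, zero at the start; "torque": the same for the moment, N m; "opening": opening from 0.0 (shut) to 1.0 (fully open).
Only numpy, scipy, OpenCV 4.12 (cv2) and the standard library are available. Lean on these libraries where they do the work, as an engineer would, in place of code of your own. Each camera call takes 0.05 s, during which the arm holds its last target.

## Working session

There is one attempt and no reset: what is moved stays moved. The work goes in short steps, Python scripts to look and compute and a tool call to move; the robot and the scene stay as the last step left them, time stands still between calls to the robot, and variables do not carry over. Pictures are saved under pics/ and viewed, and the job is handed in when it is done.

Besides the shell and the picture viewer there is one more tool, called after "Request:" by a JSON object that holds its "method" and its "body", one argument or row to a line. apply_moves: Moves the arm, as the interface text tells. Its arguments: {"type":"object","properties":{"plan":{"type":"array","items":{"type":"object","properties":{"translation":{"type":"array","items":{"type":"number"}},"angular":{"type":"array","items":{"type":"number"}},"hand":{"type":"number"}}}}},"required":["plan"]}

```bash
mkdir -p pics; ls
python3 - <<'E'
from bench import ctrl
import cv2
o=ctrl.get_obs(); print(o)
for n in("side","top"):
    c=ctrl.camera(n); cv2.imwrite(f"pics/{n}0.png",c["img"][:,:,::-1]); print(n,{k:v for k,v in c.items() if k!="img"})
E
```

```text
pics
{'time_s': 0.0, 'q': array([-1.51429611e+00,  1.81517461e-01,  1.60799440e+00,  1.47822678e-05,
        1.35377803e+00, -2.06313960e-01]), 'dq': array([ 0.00088153, -0.00075285, -0.00098284,  0.00020091, -0.00213257,
       -0.00144546]), 'joint_efforts': array([ 4.13415901e-04, -4.44865537e+01, -3.51336658e+01, -2.30826645e-04,
        9.11877549e-03, -1.82320906e-05]), 'eef_pos': array([ 0.14936727, -0.55470558,  0.23040397]), 'eef_rot': array([-8.45701564e-04,  9.91378358e-01,  1.31027599e-01,  7.07043143e-05]), 'wrist_force': array([ 0.77903496, -0.09315173, -0.05339387]), 'torque': array([ 0.02677022, -0.00416008,  0.01580035]), 'opening': 1.0004541654464403}
side {'K': array([[467.83532594,   0.        , 322.23890986],
       [  0.        , 467.83532594, 244.30209625],
       [  0.        ,   0.        ,   1.        ]]), 'eye': array([ 0.35966761, -0.77220379,  0.71856916]), 'orientation': array([ 0.89668165,  0.42509682, -0.06156807, -0.10707046])}
top {'K': array([[456.82190328,   0.        , 319.03867446],
       [  0.        , 456.82190328, 234.01175799],
       [  0.        ,   0.        ,   1.        ]]), 'eye': array([ 0.47011495, -0.03728241,  1.02889094]), 'orientation': array([-0.70367281, -0.02697944,  0.01632996,  0.70982393])}
```

View pics/side0.png

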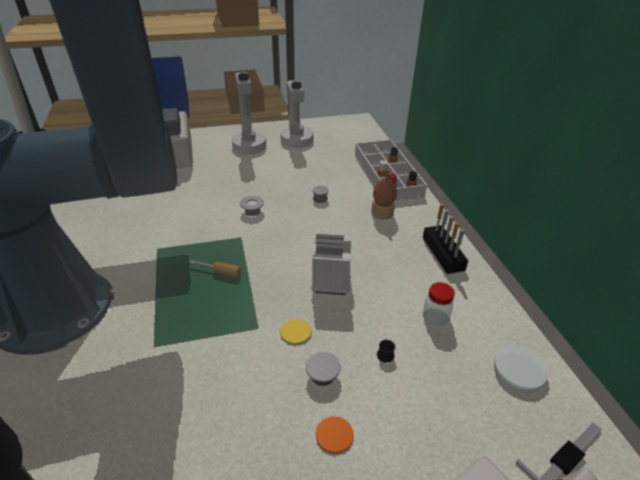

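View pics/top0.png

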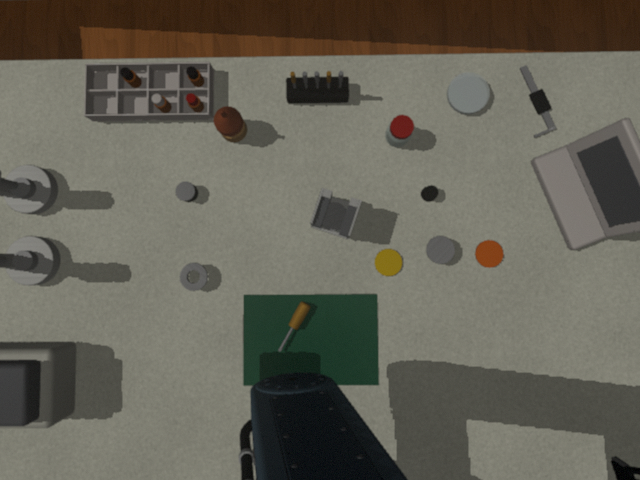

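The side view shows the solid disc at about (323,367), the ring at (252,205), the small disc at (320,192) and the cassette near (332,265). In the top view the disc is at (441,250) and the cassette at (337,214). I'll enlarge these areas next.

```bash
cat > h.py <<'E'
import numpy as np, cv2
from scipy.spatial.transform import Rotation as R
CAM={"side":(np.array([[467.83532594,0,322.23890986],[0,467.83532594,244.30209625],[0,0,1]]),np.array([0.35966761,-0.77220379,0.71856916]),[0.89668165,0.42509682,-0.06156807,-0.10707046]),
"top":(np.array([[456.82190328,0,319.03867446],[0,456.82190328,234.01175799],[0,0,1]]),np.array([0.47011495,-0.03728241,1.02889094]),[-0.70367281,-0.02697944,0.01632996,0.70982393])}
def rot(q): return R.from_quat([q[1],q[2],q[3],q[0]])
def ray(n,uv):
    K,e,q=CAM[n]; p=np.linalg.inv(K)@[uv[0],uv[1],1]; d=rot(q).apply([p[0],-p[1],-p[2]]); return e,d/np.linalg.norm(d)
def atz(n,uv,z):
    e,d=ray(n,uv); return e+d*(z-e[2])/d[2]
def proj(n,P):
    K,e,q=CAM[n]; c=rot(q).inv().apply(np.atleast_2d(P)-e); x=np.c_[c[:,0],-c[:,1],-c[:,2]]@K.T; return x[:,:2]/x[:,2:]
def tri(a,b):
    (e1,d1),(e2,d2)=ray("side",a),ray("top",b)
    A=np.c_[d1,-d2]; s=np.linalg.lstsq(A,e2-e1,rcond=None)[0]
    p,q=e1+s[0]*d1,e2+s[1]*d2; return (p+q)/2,np.linalg.norm(p-q)
E
python3 - <<'E'
import cv2
s=cv2.imread("pics/side0.png");t=cv2.imread("pics/top0.png")
def c(im,x,y,w,h,f,n): cv2.imwrite(n,cv2.resize(im[y:y+h,x:x+w],None,fx=f,fy=f,interpolation=cv2.INTER_CUBIC))
c(s,300,225,70,75,8,"pics/s_cas.png");c(t,300,180,100,75,8,"pics/t_cas.png")
c(s,290,340,70,60,8,"pics/s_disc.png");c(t,410,225,60,50,8,"pics/t_disc.png")
E
```

```text
(no output)
```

View pics/s_cas.png

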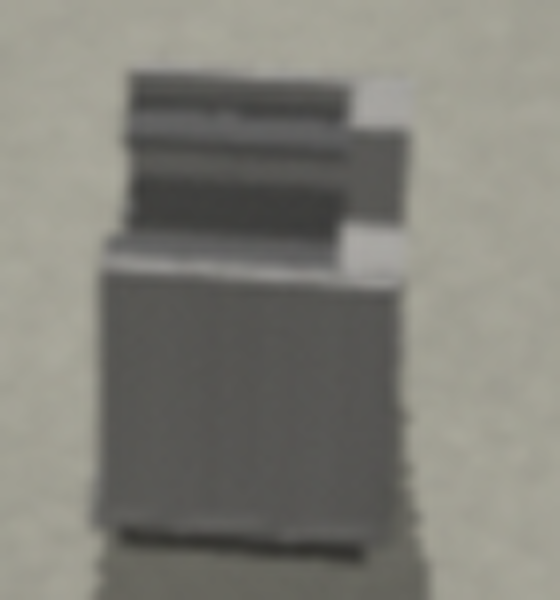

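View pics/t_cas.png

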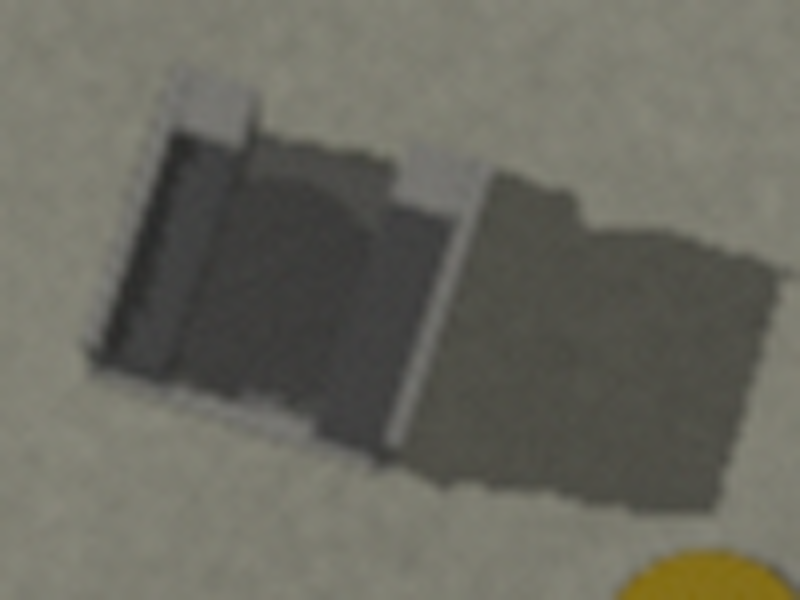

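View pics/s_disc.png

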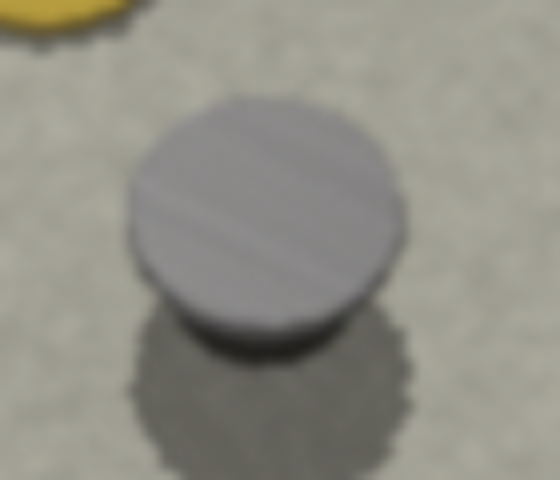

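View pics/t_disc.png

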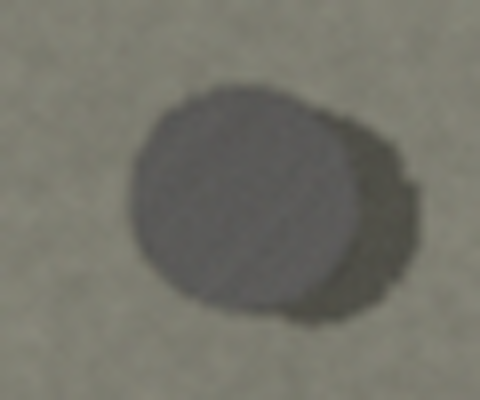

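```bash
cat > fit.py <<'E'
from h import *
from scipy.optimize import least_squares
T=lambda x,y:(300+(x+.5)/8-.5,180+(y+.5)/8-.5); S=lambda x,y:(300+(x+.5)/8-.5,225+(y+.5)/8-.5)
obs=[("top",T(172,68),(40,'W',90)),("top",T(493,165),(40,'-W',90)),("top",T(398,450),(-36,'-W',90)),("top",T(90,358),(-36,'W',90)),
("top",T(258,92),(40,20,90)),("top",T(247,146),(24,20,90)),("top",T(400,145),(40,-20,90)),("top",T(386,200),(24,-20,90)),
("side",S(104,268),(-36,'-W',90)),("side",S(400,288),(40,'-W',90)),("side",S(96,530),(-36,'-W',0)),("side",S(388,542),(40,'-W',0)),
("side",S(340,226),(24,-20,90)),("side",S(408,226),(40,-20,90)),("side",S(345,128),(24,20,90)),("side",S(408,130),(40,20,90))]
def f(p):
    x,y,a,z,W=p; r=[]
    for n,uv,(X,Y,Z) in obs:
        Y={'W':W*1000,'-W':-W*1000}.get(Y,Y); L=np.array([X,Y,Z])/1000
        P=np.array([x+L[0]*np.cos(a)-L[1]*np.sin(a),y+L[0]*np.sin(a)+L[1]*np.cos(a),z+L[2]]); r+=list(proj(n,P)[0]-uv)
    return r
s=least_squares(f,[.5,-.07,-.2,.0,.042],loss='soft_l1'); print(s.x.round(4)); print(np.reshape(f(s.x),(-1,2)).round(1))
print("slot_mid",s.x[0],s.x[1],s.x[3]+.057,"yaw",np.degrees(s.x[2]))
# disc: ellipse extents of top face
a=(290+(267+.5)/8-.5,340+(212+.5)/8-.5); b=(410+(245+.5)/8-.5,225+(197+.5)/8-.5)
print(atz("side",a,.03),atz("top",b,.03),tri(a,b))
E
python3 fit.py
```

```text
[ 0.5698 -0.0571 -0.3027  0.0185  0.0416]
[[ 0.4 -0.2]
 [-0.4 -0.6]
 [ 0.7 -0.3]
 [-0.3 -0.7]
 [-0.2 -0.1]
 [-1.1  0.6]
 [ 1.  -1.1]
 [ 0.4 -0.5]
 [-0.9  0.2]
 [ 0.2 -0.3]
 [-0.1 -0.3]
 [-0.7  0.1]
 [-0.   0. ]
 [-0.6  0.4]
 [-0.2 -0. ]
 [-0.5  0.1]]
slot_mid 0.5698313235514202 -0.057068466053843296 0.07549835153305637 yaw -17.34420823618537
[ 0.49736245 -0.28557742  0.03      ] [ 0.49592326 -0.28605223  0.03      ] (array([ 0.4965572 , -0.28600242,  0.03072292]), np.float64(0.0013275214850604169))
```

```bash
cat > plan.py <<'E'
from h import *
from bench import ctrl
def go(target,yaw_y,n,pos=None,q=None):
    """rows from current measured pose to target; tool y heading yaw_y (deg), tool down"""
    o=ctrl.get_obs(); p=np.array(o["eef_pos"]); r=rot(o["eef_rot"])
    a=np.radians(yaw_y); y=np.array([np.cos(a),np.sin(a),0]); z=np.array([0,0,-1.]); G=R.from_matrix(np.c_[np.cross(y,z),y,z])
    w=(r.inv()*G).as_rotvec(); d=(np.array(target)-p)
    for i in range(n):
        ri=r*R.from_rotvec(w*i/n); print((ri.inv().apply(d/n)).round(4), (w/n).round(4))
def st():
    o=ctrl.get_obs(); r=rot(o["eef_rot"]).as_matrix(); print(o["time_s"],o["eef_pos"].round(4),"yheading",np.degrees(np.arctan2(r[1,1],r[0,1])).round(2),"z",r[:,2].round(4),"F",o["wrist_force"].round(1),"open",o["opening"].round(3),"q",o["q"].round(2))
E
python3 -c "
from plan import *
st();go([.4965,-.286,.14],-17.3,10)"
```

```text
Traceback (most recent call last):
  File "plan.py", line 11, in st
    o=ctrl.get_obs(); r=rot(o["eef_rot"]).as_matrix(); print(o["time_s"],o["eef_pos"].round(4),"yheading",np.degrees(np.arctan2(r[1,1],r[0,1])).round(2),"z",r[:,2].round(4),"F",o["wrist_force"].round(1),"open",o["opening"].round(3),"q",o["q"].round(2))
                                                                                                                                                                                                                  ^^^^^^^^^^^^^^^^^^
AttributeError: 'float' object has no attribute 'round'
```

```bash
sed -i 's/o\["opening"\].round(3)/round(o["opening"],3)/' plan.py
python3 -c "
from plan import *
st();go([.4965,-.286,.14],-17.3,10)"
```

```text
0.1 [ 0.1493 -0.5547  0.2305] yheading -74.94 z [-1.0e-04  1.6e-03 -1.0e+00] F [-0.6  0.4  0.8] open 0.999 q [-1.51  0.18  1.61 -0.    1.35 -0.21]
[ 0.0405 -0.0169  0.0091] [-1.000e-04 -1.000e-04 -1.006e-01]
[ 0.042  -0.0128  0.0091] [-1.000e-04 -1.000e-04 -1.006e-01]
[ 0.0431 -0.0085  0.0091] [-1.000e-04 -1.000e-04 -1.006e-01]
[ 0.0437 -0.0041  0.0091] [-1.000e-04 -1.000e-04 -1.006e-01]
[0.0439 0.0003 0.0091] [-1.000e-04 -1.000e-04 -1.006e-01]
[0.0436 0.0047 0.0091] [-1.000e-04 -1.000e-04 -1.006e-01]
[0.043  0.0091 0.0091] [-1.000e-04 -1.000e-04 -1.006e-01]
[0.0418 0.0133 0.0091] [-1.000e-04 -1.000e-04 -1.006e-01]
[0.0403 0.0175 0.009 ] [-1.000e-04 -1.000e-04 -1.006e-01]
[0.0383 0.0214 0.009 ] [-1.000e-04 -1.000e-04 -1.006e-01]
```

Request:
{"method": "apply_moves", "body": {
  "plan": [
    {"translation":[0.0405,-0.017,0.009],"angular":[0,0,-0.1006],"hand":0.085},
    {"translation":[0.042,-0.013,0.009],"angular":[0,0,-0.1006],"hand":0.085},
    {"translation":[0.043,-0.0085,0.009],"angular":[0,0,-0.1006],"hand":0.085},
    {"translation":[0.0435,-0.004,0.009],"angular":[0,0,-0.1006],"hand":0.085},
    {"translation":[0.044,0,0.009],"angular":[0,0,-0.1006],"hand":0.085},
    {"translation":[0.0435,0.0047,0.009],"angular":[0,0,-0.1006],"hand":0.085},
    {"translation":[0.043,0.009,0.009],"angular":[0,0,-0.1006],"hand":0.085},
    {"translation":[0.042,0.013,0.009],"angular":[0,0,-0.1006],"hand":0.085},
    {"translation":[0.04,0.0175,0.009],"angular":[0,0,-0.1006],"hand":0.085},
    {"translation":[0.038,0.0215,0.009],"angular":[0,0,-0.1006],"hand":0.085}
  ]
}}

```text
time_s: 1.35
eef_pos: [0.4966, -0.2853, 0.1406]
eef_rot: [-0.0, 0.804, 0.594, -0.0]
wrist_force: [0.5, -0.8, 0.4]
opening: 0.993
```

Run:
```python
from plan import *
st();go([.4965,-.286,.006],-17.3,8)
for n in("side","top"):
    c=ctrl.camera(n)["img"][:,:,::-1]; cv2.imwrite(f"pics/{n}1.png",c)
```

```text
1.35 [ 0.4966 -0.2853  0.1406] yheading -17.11 z [-5.e-04  4.e-04 -1.e+00] F [ 0.5 -0.8  0.4] open 0.993 q [-0.73  0.27  1.69 -0.    1.18 -0.43]
[-0.0001  0.      0.0168] [-0.0001 -0.      0.0004]
[-0.0001  0.      0.0168] [-0.0001 -0.      0.0004]
[-0.0001  0.      0.0168] [-0.0001 -0.      0.0004]
[-0.0001  0.      0.0168] [-0.0001 -0.      0.0004]
[-0.0001  0.      0.0168] [-0.0001 -0.      0.0004]
[-0.0001  0.      0.0168] [-0.0001 -0.      0.0004]
[-0.0001  0.      0.0168] [-0.0001 -0.      0.0004]
[-0.0001  0.      0.0168] [-0.0001 -0.      0.0004]
```

View pics/side1.png

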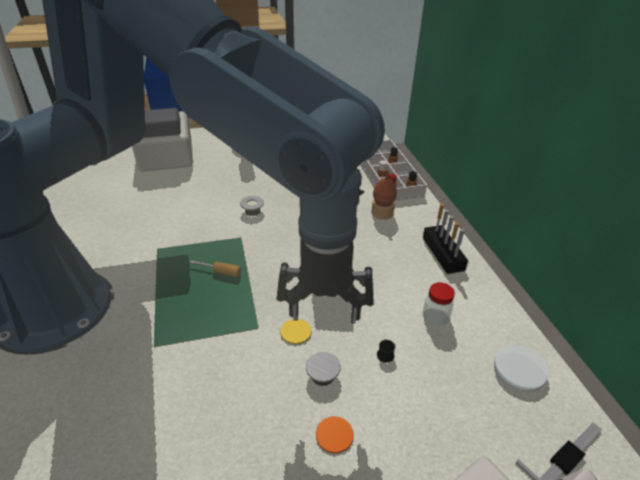

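The side view shows the open gripper centred above the disc: fingers at columns 293 and 357, disc at (323,367). Descending now.

Request:
{"method": "apply_moves", "body": {
  "plan": [
    {"translation":[0,0,0.02],"angular":[0,0,0],"hand":0.085},
    {"translation":[0,0,0.03],"angular":[0,0,0],"hand":0.085},
    {"translation":[0,0,0.03],"angular":[0,0,0],"hand":0.085},
    {"translation":[0,0,0.025],"angular":[0,0,0],"hand":0.085},
    {"translation":[0,0,0.02],"angular":[0,0,0],"hand":0.085},
    {"translation":[0,0,0.009],"angular":[0,0,0],"hand":0.085},
    {"translation":[0,0,0],"angular":[0,0,0],"hand":0.085}
  ]
}}

```text
time_s: 2.33
eef_pos: [0.4955, -0.2866, 0.007]
eef_rot: [-0.0, 0.806, 0.593, -0.0]
wrist_force: [-0.2, 0.2, -0.5]
opening: 0.995
```

Run:
```python
from plan import *
st()
c=ctrl.camera("side")["img"][:,:,::-1]; cv2.imwrite("pics/side2.png",cv2.resize(c[300:420,270:390],None,fx=5,fy=5,interpolation=cv2.INTER_CUBIC))
```

```text
2.325 [ 0.4955 -0.2866  0.007 ] yheading -17.32 z [-6.e-04  5.e-04 -1.e+00] F [-0.2  0.2 -0.5] open 0.995 q [-0.73  0.47  1.74 -0.    0.93 -0.43]
```

View pics/side2.png

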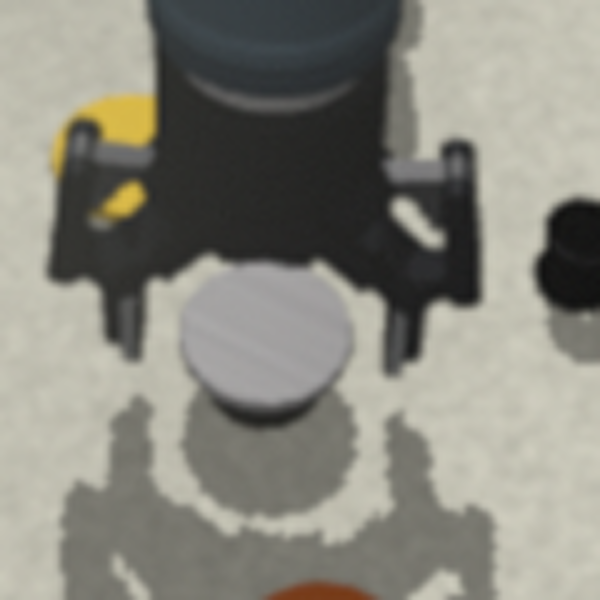

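The crop shows the two fingers straddling the disc (finger tips near (130,355) and (392,370), disc centre (267,335)), so it is centred. Closing.

Request:
{"method": "apply_moves", "body": {
  "plan": [
    {"translation":[0,0,0],"angular":[0,0,0],"hand":0.05},
    {"translation":[0,0,0],"angular":[0,0,0],"hand":0.05},
    {"translation":[0,0,0],"angular":[0,0,0],"hand":0.05},
    {"translation":[0,0,0],"angular":[0,0,0],"hand":0.05},
    {"translation":[0,0,0],"angular":[0,0,0],"hand":0.05},
    {"translation":[0,0,0],"angular":[0,0,0],"hand":0.05}
  ]
}}

```text
time_s: 3.12
eef_pos: [0.4965, -0.2872, 0.0089]
eef_rot: [0.001, 0.805, 0.593, 0.0]
wrist_force: [-1.9, -0.0, 5.4]
opening: 0.694
```

Run:
```python
from plan import *
st()
c=ctrl.camera("side")["img"][:,:,::-1]; cv2.imwrite("pics/side3.png",cv2.resize(c[300:420,270:390],None,fx=5,fy=5,interpolation=cv2.INTER_CUBIC))
```

```text
3.125 [ 0.4965 -0.2872  0.0089] yheading -17.29 z [ 0.0015 -0.0015 -1.    ] F [-1.9 -0.   5.4] open 0.694 q [-0.73  0.47  1.74 -0.    0.93 -0.43]
```

View pics/side3.png

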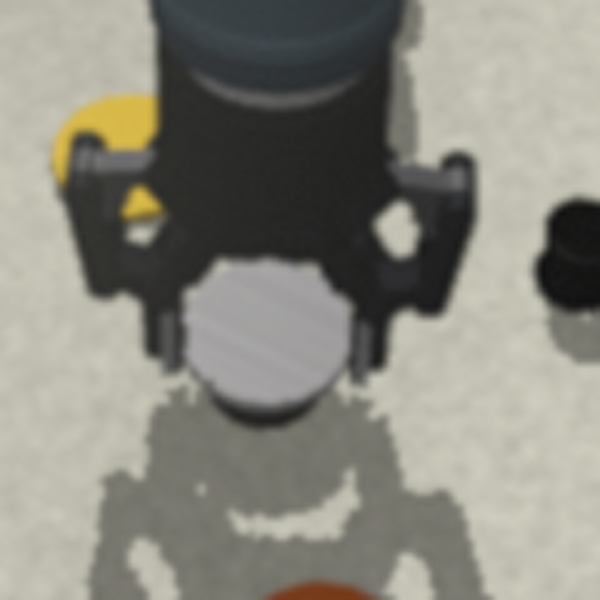

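Request:
{"method": "apply_moves", "body": {
  "plan": [
    {"translation":[0,0,-0.01],"angular":[0,0,0],"hand":0.05},
    {"translation":[0,0,-0.02],"angular":[0,0,0],"hand":0.05},
    {"translation":[0,0,-0.03],"angular":[0,0,0],"hand":0.05},
    {"translation":[0,0,-0.035],"angular":[0,0,0],"hand":0.05},
    {"translation":[0,0,-0.035],"angular":[0,0,0],"hand":0.05},
    {"translation":[0,0,-0.02],"angular":[0,0,0],"hand":0.05},
    {"translation":[0,0,0],"angular":[0,0,0],"hand":0.05}
  ]
}}

```text
time_s: 4.05
eef_pos: [0.497, -0.2876, 0.1605]
eef_rot: [0.003, 0.805, 0.593, 0.001]
wrist_force: [-0.8, 0.2, -2.5]
opening: 0.698
```

Run:
```python
from plan import *
st();go([.4648,-.0243,.157],-17.3,1)
c=ctrl.camera("side")["img"][:,:,::-1]; cv2.imwrite("pics/side4.png",cv2.resize(c[220:340,270:390],None,fx=5,fy=5,interpolation=cv2.INTER_CUBIC))
```

```text
4.05 [ 0.497  -0.2876  0.1605] yheading -17.3 z [ 0.0042 -0.0037 -1.    ] F [-0.8  0.2 -2.5] open 0.698 q [-0.73  0.25  1.68  0.    1.21 -0.43]
[ 0.2418 -0.1091  0.0024] [0.0051 0.0023 0.    ]
```

View pics/side4.png

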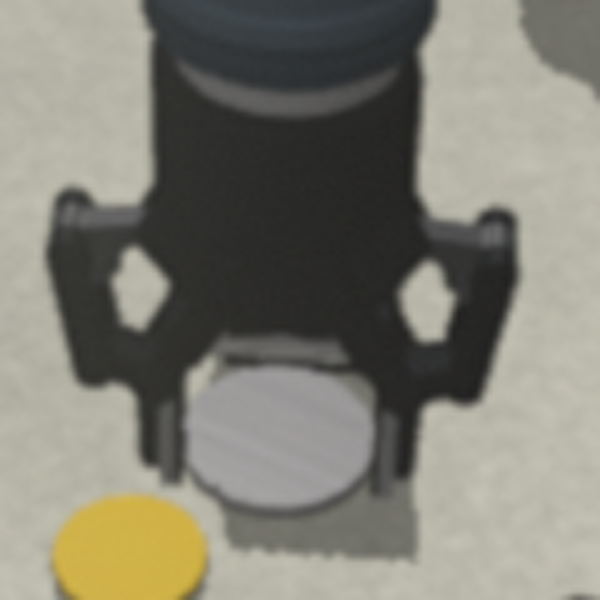

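The crop shows the disc (centre about (280,437)) held level between the fingers, clear of the cushion. Its aspect ratio matches a flat disc seen from this angle. I'll carry it over to a point in front of the slot.

Request:
{"method": "apply_moves", "body": {
  "plan": [
    {"translation":[0.015,-0.018,0],"angular":[0.005,0.0023,0],"hand":0.05},
    {"translation":[0.035,-0.018,0],"angular":[0,0,0],"hand":0.05},
    {"translation":[0.04,-0.018,0],"angular":[0,0,0],"hand":0.05},
    {"translation":[0.04,-0.018,0],"angular":[0,0,0],"hand":0.05},
    {"translation":[0.04,-0.018,0],"angular":[0,0,0],"hand":0.05},
    {"translation":[0.04,-0.019,0],"angular":[0,0,0],"hand":0.05},
    {"translation":[0.023,0,0],"angular":[0,0,0],"hand":0.05},
    {"translation":[0.009,0,0],"angular":[0,0,0],"hand":0.05},
    {"translation":[0,0,0],"angular":[0,0,0],"hand":0.05}
  ]
}}

```text
time_s: 5.22
eef_pos: [0.4634, -0.023, 0.1577]
eef_rot: [-0.003, 0.805, 0.593, -0.001]
wrist_force: [0.6, -0.4, -1.2]
opening: 0.694
```

Run:
```python
from plan import *
st();go([.4648,-.0243,.0655],-17.3,1)
for n in("side","top"):
  c=ctrl.camera(n)["img"][:,:,::-1]; cv2.imwrite(f"pics/{n}5.png",c)
```

```text
5.225 [ 0.4634 -0.023   0.1577] yheading -17.25 z [-0.0052  0.0037 -1.    ] F [ 0.6 -0.4 -1.2] open 0.694 q [-0.31  0.02  1.94  0.    1.19 -0.01]
[-0.001   0.0023  0.0922] [-0.0061 -0.002   0.0009]
```

View pics/side5.png

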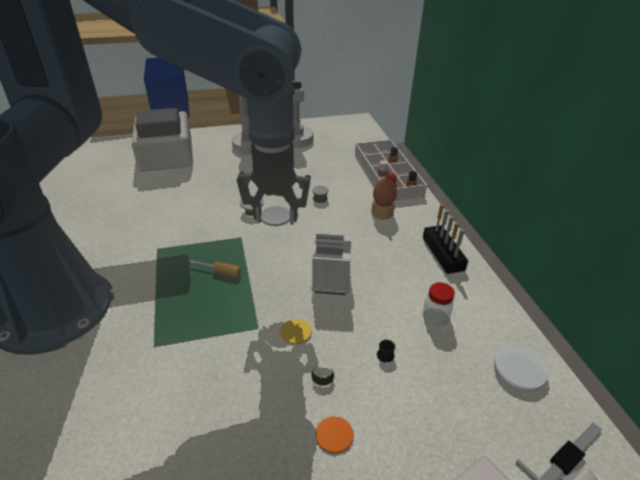

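View pics/top5.png

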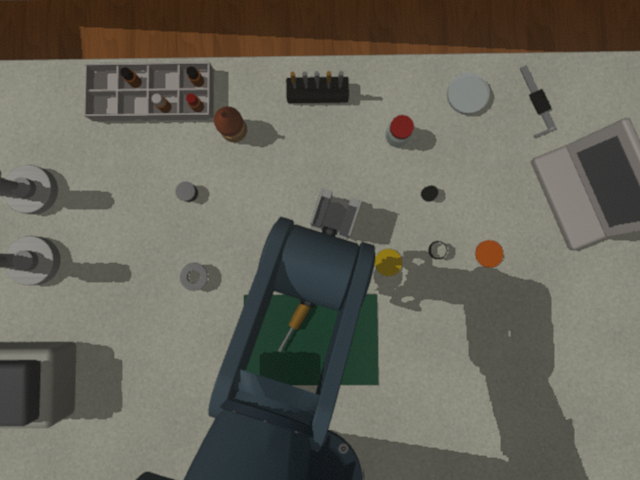

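The views show the disc held level at side (276,215), with the cassette ahead at (332,265). In the top view the arm hides the disc, and the fore finger is at (330,232), clear of the cassette front. Lowering to slot height.

Request:
{"method": "apply_moves", "body": {
  "plan": [
    {"translation":[-0.001,0.002,0.015],"angular":[-0.006,-0.002,0],"hand":0.05},
    {"translation":[0,0,0.025],"angular":[0,0,0],"hand":0.05},
    {"translation":[0,0,0.025],"angular":[0,0,0],"hand":0.05},
    {"translation":[0,0,0.02],"angular":[0,0,0],"hand":0.05},
    {"translation":[0,0,0.007],"angular":[0,0,0],"hand":0.05},
    {"translation":[0,0,0],"angular":[0,0,0],"hand":0.05}
  ]
}}

```text
time_s: 6.08
eef_pos: [0.4651, -0.0251, 0.0661]
eef_rot: [0.0, 0.806, 0.592, 0.0]
wrist_force: [-0.9, -0.1, -1.2]
opening: 0.692
```

Run:
```python
from plan import *
st();go([.4648,-.0243,.0655],-17.3,1);go([.5698,-.0571,.0655],-17.3,1)
c=ctrl.camera("side")["img"][:,:,::-1]; cv2.imwrite("pics/side6.png",cv2.resize(c[190:310,230:380],None,fx=5,fy=5,interpolation=cv2.INTER_CUBIC))
```

```text
6.075 [ 0.4651 -0.0251  0.0661] yheading -17.35 z [ 3.e-04  2.e-04 -1.e+00] F [-0.9 -0.1 -1.2] open 0.692 q [-0.31  0.17  2.    0.    0.97 -0.01]
[ 0.0007 -0.0006  0.0006] [ 0.0002 -0.0002 -0.0009]
[0.0007 0.1095 0.0006] [ 0.0002 -0.0002 -0.0009]
```

View pics/side6.png

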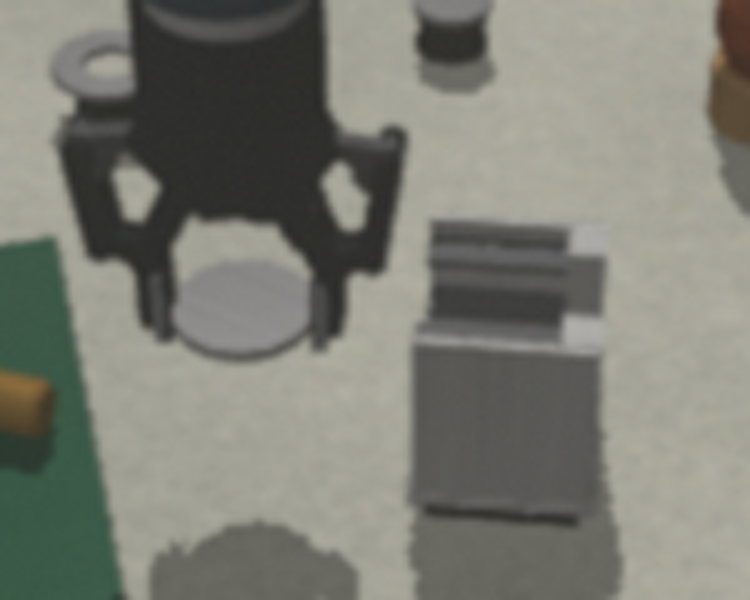

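Run:
```python
from plan import *
o=ctrl.get_obs()["eef_pos"]
print((proj("side",o+[0,0,.021])-[230,190])*5)
t=np.radians(-17.3)
e=[o+[31*np.cos(a)/1000,31*np.sin(a)/1000,.021-(.006 if b else 0)] for a in np.radians([0,90,180,270]) for b in(0,1)]
print(((proj("side",np.array(e))-[230,190])*5).round())
```

```text
[[241.30558556 306.19556826]]
[[314. 296.]
 [314. 307.]
 [229. 261.]
 [229. 272.]
 [168. 317.]
 [168. 328.]
 [255. 354.]
 [255. 365.]]
```

The crop agrees with the model: the predicted disc centre is (241,306) and I see about (243,308). The disc is level and the cassette's middle slot is straight ahead. Starting the slide.

Request:
{"method": "apply_moves", "body": {
  "plan": [
    {"translation":[0.0007,0.01,0],"angular":[0,0,0],"hand":0.05},
    {"translation":[0,0.015,0],"angular":[0,0,0],"hand":0.05},
    {"translation":[0,0.015,0],"angular":[0,0,0],"hand":0.05},
    {"translation":[0,0.01,0],"angular":[0,0,0],"hand":0.05},
    {"translation":[0,0.01,0],"angular":[0,0,0],"hand":0.05},
    {"translation":[0,0,0],"angular":[0,0,0],"hand":0.05}
  ]
}}

```text
time_s: 6.88
eef_pos: [0.5234, -0.042, 0.0663]
eef_rot: [0.0, 0.805, 0.593, 0.0]
wrist_force: [0.3, -0.1, -2.1]
opening: 0.693
```

Run:
```python
from plan import *
st();go([.5698,-.0571,.0655],-17.3,1)
c=ctrl.camera("side")["img"][:,:,::-1]; cv2.imwrite("pics/side7.png",cv2.resize(c[190:310,260:380],None,fx=5,fy=5,interpolation=cv2.INTER_CUBIC))
```

```text
6.875 [ 0.5234 -0.042   0.0663] yheading -17.31 z [ 1.2e-03 -1.0e-04 -1.0e+00] F [ 0.3 -0.1 -2.1] open 0.693 q [-0.31  0.29  1.85  0.    1.   -0.  ]
[-0.0006  0.0488  0.0008] [ 0.0012 -0.0003 -0.0002]
```

View pics/side7.png

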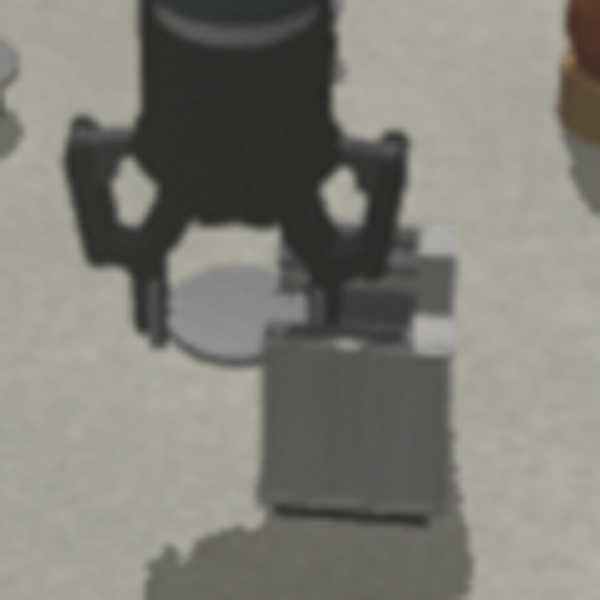

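The crop shows the disc's front part inside the cassette (left edge at x≈165, cassette front at x≈265). There is no contact force. Continuing.

Request:
{"method": "apply_moves", "body": {
  "plan": [
    {"translation":[-0.0005,0.01,0],"angular":[0,0,0],"hand":0.05},
    {"translation":[0,0.012,0],"angular":[0,0,0],"hand":0.05},
    {"translation":[0,0.01,0],"angular":[0,0,0],"hand":0.05},
    {"translation":[0,0.008,0],"angular":[0,0,0],"hand":0.05},
    {"translation":[0,0.004,0],"angular":[0,0,0],"hand":0.05},
    {"translation":[0,0,0],"angular":[0,0,0],"hand":0.05}
  ]
}}

```text
time_s: 7.68
eef_pos: [0.5648, -0.0554, 0.0663]
eef_rot: [0.0, 0.805, 0.593, 0.0]
wrist_force: [0.3, -0.2, -1.3]
opening: 0.69
```

Run:
```python
from plan import *
st();go([.5698,-.0571,.0655],-17.3,1)
c=ctrl.camera("side")["img"][:,:,::-1]; cv2.imwrite("pics/side8.png",cv2.resize(c[190:310,260:380],None,fx=5,fy=5,interpolation=cv2.INTER_CUBIC))
```

```text
7.675 [ 0.5648 -0.0554  0.0663] yheading -17.31 z [ 9.e-04  0.e+00 -1.e+00] F [ 0.3 -0.2 -1.3] open 0.69 q [-0.31  0.37  1.74  0.    1.03 -0.01]
[-0.0001  0.0053  0.0008] [ 0.0008 -0.0003 -0.0001]
```

View pics/side8.png

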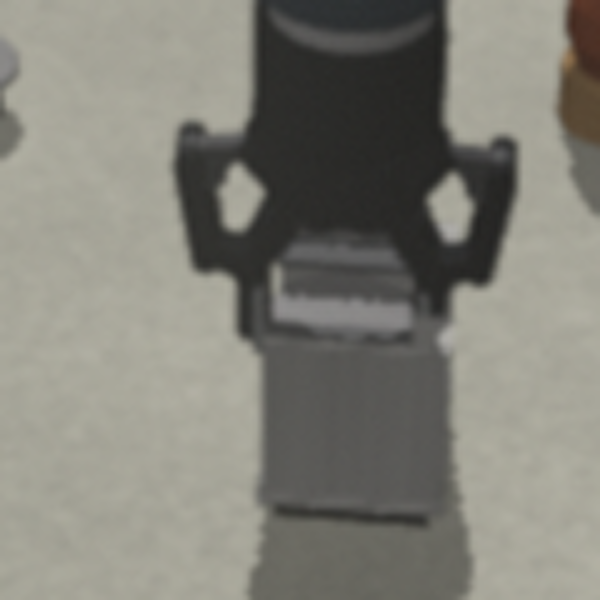

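Still no contact. The crop shows the disc inside, with the light band at about (345,315) in the middle slot. I'll advance in 1.5 mm steps until the stops resist.

Request:
{"method": "apply_moves", "body": {
  "plan": [
    {"translation":[0,0.002,0],"angular":[0,0,0],"hand":0.05},
    {"translation":[0,0.0015,0],"angular":[0,0,0],"hand":0.05},
    {"translation":[0,0.0015,0],"angular":[0,0,0],"hand":0.05},
    {"translation":[0,0,0],"angular":[0,0,0],"hand":0.05}
  ]
}}

```text
time_s: 8.22
eef_pos: [0.5696, -0.0569, 0.0664]
eef_rot: [0.0, 0.805, 0.593, 0.0]
wrist_force: [-0.9, 0.8, -2.0]
opening: 0.694
```

Request:
{"method": "apply_moves", "body": {
  "plan": [
    {"translation":[0,0.0015,0],"angular":[0,0,0],"hand":0.05},
    {"translation":[0,0,0],"angular":[0,0,0],"hand":0.05}
  ]
}}

```text
time_s: 8.48
eef_pos: [0.571, -0.0573, 0.0664]
eef_rot: [0.0, 0.805, 0.593, 0.0]
wrist_force: [0.3, -0.6, -1.6]
opening: 0.694
```

Not at the stops yet. I'll lower the disc towards the ledges while it is still held, watching the force.

Request:
{"method": "apply_moves", "body": {
  "plan": [
    {"translation":[0,0,0.003],"angular":[0,0,0],"hand":0.05},
    {"translation":[0,0,0.002],"angular":[0,0,0],"hand":0.05},
    {"translation":[0,0,0.0015],"angular":[0,0,0],"hand":0.05},
    {"translation":[0,0,0],"angular":[0,0,0],"hand":0.05}
  ]
}}

```text
time_s: 8.98
eef_pos: [0.5707, -0.0572, 0.0596]
eef_rot: [0.0, 0.805, 0.593, 0.0]
wrist_force: [0.7, -0.9, -1.3]
opening: 0.697
```

Request:
{"method": "apply_moves", "body": {
  "plan": [
    {"translation":[0,0,0.001],"angular":[0,0,0],"hand":0.05},
    {"translation":[0,0,0.001],"angular":[0,0,0],"hand":0.05},
    {"translation":[0,0,0],"angular":[0,0,0],"hand":0.05}
  ]
}}

```text
time_s: 9.35
eef_pos: [0.5708, -0.0573, 0.0578]
eef_rot: [0.0, 0.805, 0.593, 0.0]
wrist_force: [-0.2, 0.3, -1.7]
opening: 0.695
```

Request:
{"method": "apply_moves", "body": {
  "plan": [
    {"translation":[0,0,0.001],"angular":[0,0,0],"hand":0.05},
    {"translation":[0,0,0.001],"angular":[0,0,0],"hand":0.05},
    {"translation":[0,0,0],"angular":[0,0,0],"hand":0.05}
  ]
}}

```text
time_s: 9.72
eef_pos: [0.5709, -0.0573, 0.0559]
eef_rot: [0.0, 0.805, 0.593, 0.0]
wrist_force: [0.0, -0.1, -0.4]
opening: 0.692
```

Request:
{"method": "apply_moves", "body": {
  "plan": [
    {"translation":[0,0,0.001],"angular":[0,0,0],"hand":0.05},
    {"translation":[0,0,0],"angular":[0,0,0],"hand":0.05}
  ]
}}

```text
time_s: 9.98
eef_pos: [0.5709, -0.0573, 0.0558]
eef_rot: [0.0, 0.805, 0.593, 0.0]
wrist_force: [-3.0, 0.3, 8.3]
opening: 0.696
```

Run:
```python
from plan import *
st()
for n,b in(("side",(190,260)),("top",(160,270))):
  c=ctrl.camera(n)["img"][:,:,::-1]; cv2.imwrite(f"pics/{n}9.png",cv2.resize(c[b[0]:b[0]+120,b[1]:b[1]+120],None,fx=5,fy=5,interpolation=cv2.INTER_CUBIC))
```

```text
9.975 [ 0.5709 -0.0573  0.0558] yheading -17.29 z [ 9.e-04 -1.e-04 -1.e+00] F [-3.   0.3  8.3] open 0.696 q [-0.31  0.39  1.73  0.    1.02 -0.01]
```

View pics/side9.png

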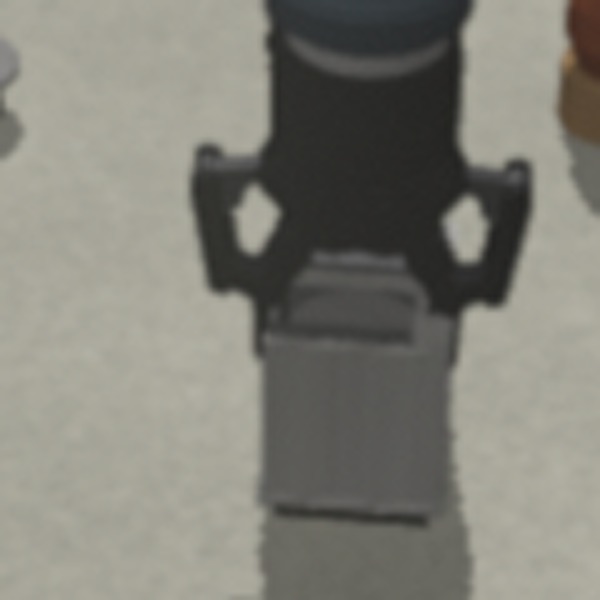

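Contact on the ledges: 8 N at disc height z≈0.074 (0.0755 was estimated). I'll unload slightly and push to the rear stops.

Request:
{"method": "apply_moves", "body": {
  "plan": [
    {"translation":[0,0.001,-0.0008],"angular":[0,0,0],"hand":0.05},
    {"translation":[0,0.001,0],"angular":[0,0,0],"hand":0.05},
    {"translation":[0,0,0],"angular":[0,0,0],"hand":0.05}
  ]
}}

```text
time_s: 10.45
eef_pos: [0.572, -0.0576, 0.0558]
eef_rot: [-0.001, 0.805, 0.593, -0.0]
wrist_force: [-5.2, 1.8, 7.1]
opening: 0.688
```

Request:
{"method": "apply_moves", "body": {
  "plan": [
    {"translation":[0,0.001,-0.0005],"angular":[0,0,0],"hand":0.05},
    {"translation":[0,0.001,0],"angular":[0,0,0],"hand":0.05},
    {"translation":[0,0,0],"angular":[0,0,0],"hand":0.05}
  ]
}}

```text
time_s: 10.82
eef_pos: [0.5724, -0.0577, 0.0558]
eef_rot: [-0.002, 0.805, 0.593, -0.001]
wrist_force: [-11.4, 3.1, 8.6]
opening: 0.694
```

Firm resistance: 12 N, with hardly any advance. The disc is home, about 2.7 mm past my visual estimate. I'll back off the commanded preload and open.

Request:
{"method": "apply_moves", "body": {
  "plan": [
    {"translation":[0,-0.002,0],"angular":[0,0,0],"hand":0.05},
    {"translation":[0,0,0],"angular":[0,0,0],"hand":0.07},
    {"translation":[0,0,0],"angular":[0,0,0],"hand":0.085},
    {"translation":[0,0,0],"angular":[0,0,0],"hand":0.085},
    {"translation":[0,0,0],"angular":[0,0,0],"hand":0.085},
    {"translation":[0,0,0],"angular":[0,0,0],"hand":0.085}
  ]
}}

```text
time_s: 11.58
eef_pos: [0.5728, -0.0579, 0.0562]
eef_rot: [0.0, 0.805, 0.593, 0.0]
wrist_force: [-0.7, -0.0, -0.7]
opening: 0.995
```

Run:
```python
from plan import *
st()
for n,b in(("side",(190,260)),("top",(160,270))):
  c=ctrl.camera(n)["img"][:,:,::-1]; cv2.imwrite(f"pics/{n}10.png",cv2.resize(c[b[0]:b[0]+120,b[1]:b[1]+120],None,fx=5,fy=5,interpolation=cv2.INTER_CUBIC))
```

```text
11.575 [ 0.5728 -0.0579  0.0562] yheading -17.3 z [ 0.0012 -0.     -1.    ] F [-0.7 -0.  -0.7] open 0.995 q [-0.31  0.4   1.72  0.    1.02 -0.01]
```

View pics/side10.png

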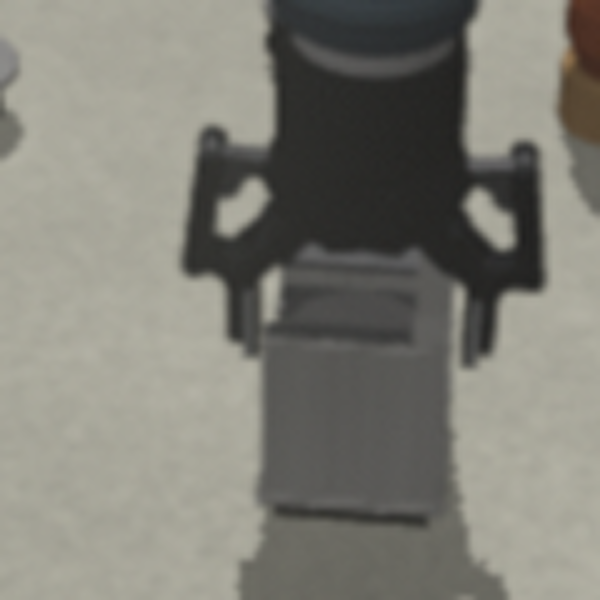

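The fingers stand open fore (475,350) and aft (245,340) of the cassette, and the force is zero. Lifting straight out.

Request:
{"method": "apply_moves", "body": {
  "plan": [
    {"translation":[0,0,-0.01],"angular":[0,0,0],"hand":0.085},
    {"translation":[0,0,-0.02],"angular":[0,0,0],"hand":0.085},
    {"translation":[0,0,-0.03],"angular":[0,0,0],"hand":0.085},
    {"translation":[0,0,-0.04],"angular":[0,0,0],"hand":0.085},
    {"translation":[0,-0.03,-0.04],"angular":[0,0,0],"hand":0.085},
    {"translation":[0,-0.045,-0.02],"angular":[0,0,0],"hand":0.085},
    {"translation":[0,-0.045,0],"angular":[0,0,0],"hand":0.085},
    {"translation":[0,-0.04,0],"angular":[0,0,0],"hand":0.085},
    {"translation":[0,-0.02,0],"angular":[0,0,0],"hand":0.085},
    {"translation":[0,0,0],"angular":[0,0,0],"hand":0.085}
  ]
}}

```text
time_s: 12.92
eef_pos: [0.4003, -0.004, 0.2168]
eef_rot: [0.001, 0.805, 0.593, 0.001]
wrist_force: [0.5, 0.1, 0.3]
opening: 0.994
```

Run:
```python
from plan import *
st()
ims=[]
for n,b in(("side",(215,290)),("top",(170,290))):
  c=ctrl.camera(n)["img"][:,:,::-1]; ims.append(cv2.resize(c[b[0]:b[0]+90,b[1]:b[1]+90],None,fx=4.4,fy=4.4,interpolation=cv2.INTER_CUBIC))
cv2.imwrite("pics/f11.png",np.hstack(ims))
a=np.radians(-17.3)
for nm,z in(("home",.074),("home-12mm",.074)):
  for k in(0,-.012):
    pass
for k in (0,-.012):
  c=np.array([.5715+k*np.cos(a),-.0576+k*np.sin(a)]); 
  P=[[c[0]+.031*np.cos(t),c[1]+.031*np.sin(t),.077] for t in a+np.radians([0,45,90,135,180,225,270,315])]
  print(k,((proj("top",np.array(P))-[290,170])*4.4+[396,0]).round().tolist(),((proj("side",np.array(P))-[290,215])*4.4).round().tolist())
```

```text
12.925 [ 0.4003 -0.004   0.2168] yheading -17.28 z [ 3.e-03 -6.e-04 -1.e+00] F [0.5 0.1 0.3] open 0.994 q [-0.31 -0.23  2.04  0.    1.33 -0.01]
0 [[614.0, 129.0], [565.0, 134.0], [533.0, 172.0], [538.0, 222.0], [577.0, 253.0], [626.0, 248.0], [658.0, 210.0], [653.0, 160.0]] [[245.0, 191.0], [227.0, 160.0], [183.0, 146.0], [137.0, 156.0], [115.0, 184.0], [132.0, 216.0], [178.0, 231.0], [225.0, 220.0]]
-0.012 [[607.0, 153.0], [557.0, 158.0], [526.0, 196.0], [531.0, 246.0], [569.0, 277.0], [619.0, 272.0], [651.0, 234.0], [646.0, 184.0]] [[220.0, 190.0], [202.0, 159.0], [158.0, 145.0], [112.0, 155.0], [90.0, 183.0], [106.0, 214.0], [152.0, 230.0], [199.0, 219.0]]
```

View pics/f11.png

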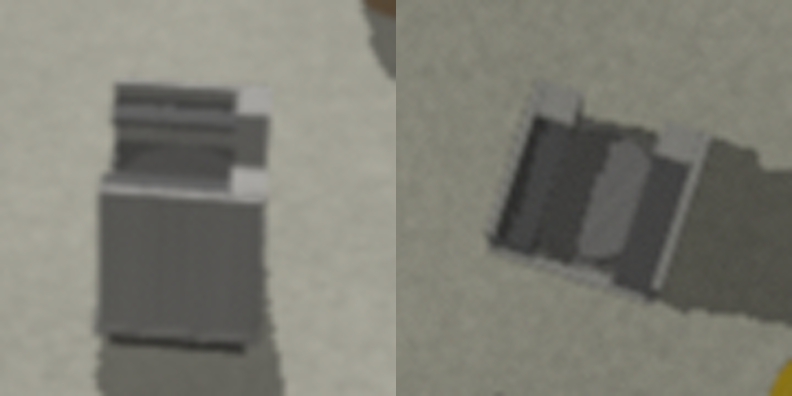

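The pictures match the home position. In the side view the disc's far rim peaks at (180,147), against a prediction of (183,146) at home and (158,145) if 12 mm short. In the top view its lit strip runs from the rear at about (628,138) to the front at about (600,258), as predicted for home. The gripper is well clear.

```bash
python3 -c "
from bench import ctrl
print(ctrl.hand_in())"
```

```text
the job is handed in; nothing more can be done
None
```

The large solid disc is in the middle slot, resting on its ledges and pushed home against the rear stops. I let go of it, lifted the gripper out and handed the job in at about 13 s of the 38 s allowed. No verdict was reported.

- **How it went in:** I gripped the disc fore and aft along the slot heading (about -17.3°) and lifted it off its cushion. I slid it in about 9 mm above the ledges, lowered it onto them and pushed it back.
- **Contact checks:** The ledges gave about 8 N when the disc touched down. The rear stops gave about 12 N with almost no further advance.
- **Disagreement with the estimate:** The contact points were about 2.7 mm deeper and 1.5 mm lower than my camera estimate of the slot. I relied on contact, and both differences are inside the tolerances.
- **Final pictures:** The disc's rim is within a pixel or so of the predicted home position, it looks flat, and the wrist force is near zero with the gripper clear.
- **Not checked:** I could not see the stored bottom disc well enough to measure it. I felt no unexpected force, and by my estimate the fingertips stayed more than 10 mm above it.

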